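Weigh a pipe clamp on the sprung balance hook

TASK

Weigh the pipe clamp: hang it by its bend on the orange hook of the spring balance, easing the weight over so gently that the hook neither drops nor springs up when you let go and is never pulled right down its travel. Let go, wait until the hook has settled and is still, then press the green button fully in to log the weight and let it come up again. Leave the clamp hanging on the hook, and leave the other things on the bench alone.

Things in the scene. Friction and masses are not known exactly. Their poses are not given: they have to be found in the camera images.
- clamp_center (a point): centre (half-way up) of the pipe clamp: a steel U-bolt of 9 mm bar standing bend-up on a black saddle plate 46 (x) x 96 (y) x 12 mm, 115 mm tall. z up, y across its two legs, x through the U. Legs 57 mm over their outsides, straight to 29 mm above this point, then a half-round bend. Grip across the legs' outsides from above, 20 to 28 mm above this point so that the gripper clears the hook. Mass unknown, 0.2 to 0.9 kg.
- clamp_bend (a point): middle of the underside of the clamp's bend, 48.5 mm above clamp_center: the place that rests on the hook. The window of the U below it is 39 mm wide and 94 mm high. Same axes as clamp_center.
- hook_seat (a point): bottom of the hook's hollow (upper side of the bar), where the bend rests; moves with the hook, 255 mm above the bench when unloaded. Axes of the stand. The hook is a 10 mm round orange bar running along x from an upright rod 90 mm away at +x. Nothing stands above it. The clamp's window goes over the tip, moving along +x, legs either side of the bar, then down.
- hook_tip (a point): topmost point of the hook's upturned open end, 24 mm from hook_seat along -x and 12 mm higher; the clamp's bend must pass above it. Moves with the hook.
- hook (a joint): dip of the sprung hook, m: 0 unloaded, grows downward, stop at 0.09. About 150 N per metre (6.7 mm per newton), little damping: after a change of load it bobs two to three times a second for some seconds. Touch and lower at 25 mm/s or less. Moving faster than 0.065 m/s counts as a drop or spring-back; more than 0.08 m of dip is too far down.
- stand_base (a point): balance stand, fixed: point on the bench below the rod; its -x is where the hook points, z up. Grey base plate 185 x 84 x 14 mm, from 132 mm at -x to 52 mm at +x; a blue tower 50 x 56 mm, 166 mm tall, round the rod, with a white graduated plate to -x; rod top at 267 mm.
- log_top (a point): centre of the top of the green round push button (32 mm across) on a fixed black console box, 110 x 90 x 45 mm, standing on the bench with a small dark display; pressed straight down
- log (a joint): travel of the green button, m: 0 up, 0.006 fully in; springs back; about 5 N fully in. It counts as pressed beyond 0.004.
- cap_center (a point): bystander: blue plastic pipe-end cap, like a shallow bowl, 72 mm across, 35 mm tall; its centre
- stub_center (a point): bystander: black pipe stub standing on end, 60 mm across, 45 mm tall; its centre
- can_center (a point): bystander: spray can, 52 mm across, 150 mm tall; its centre
Not all that is in view belongs to the job. What is shaped like the part that bears clamp_center but yellow is not meant.

How it is judged:
By the outcome, as a careful person would: the job done as asked, in the order asked, and still so for the second after the job is handed in, with the robot touching nothing.
It also fails if it takes over 72 s, if anything falls off the work surface, if the arm or the gripper's body presses on something with over 40 N, if the wrist force passes 120 N, or if a joint passes its speed limit or range.

ROBOT

A 6-joint arm with a two-finger parallel gripper is mounted at the origin on the work surface. World frame = base frame: x ahead of the robot, y to its left, z up, the work surface at z = 0. Lengths are in mm, angles in rad, forces in N, time in s.
With the tool pointing down it reaches from about 300 to 850 mm from the base axis. Payload 4.2 kg.
Tool frame: the origin (TCP) lies between the finger pads; the fingertips stand 11 mm ahead of it and the grasp point (between the pads) lies 8 mm behind it; z points along the fingers, y is the line along which they close (so a half turn about z gives the same grasp; the last joint's range is limited). The gripper opens to 91 mm and grips with 3 to 60 N. Pads are 32 mm wide; open, the fingers measure 118 mm over their backs; the gripper's body (76 mm by 178 mm) begins 60 mm behind the grasp point.
Start: joints at [-1.154, 0.32, 1.565, -0, 1.257, -0.02], TCP at [243.255, -521.03, 199.276] pointing down, gripper open.
Joint ranges: [-3.11, 3.11], [-0.84, 2.01], [0.21, 2.61], [-1.34, 4.49], [0.05, 2.63], [-2.56, 2.56]. Speed limits (rad/s): [2.57, 2.57, 3.14, 3.14, 3.14, 3.14].

INTERFACE

Orientations are given as a 3x3 rotation matrix whose columns are the frame's x, y, z axes.
In Python, from station import arm gives the robot as it stands. The module is installed in compiled form; this text tells all that it offers.
- The arm moves only by the shell command python3 -m handwheel 'ROWS' [OPENING] [FORCE]. ROWS is text: rows parted by semicolons, each of 6 numbers parted by spaces: the shift along the tool's x, y, z each as a share of 15 cm, from -1 to 1, then the turn, a rotation vector about the tool's x, y, z each as a share of 90 degrees, from -1 to 1. In form: tx ty tz ax ay az; .... A call has 1 to 20 rows; each row shifts and turns the commanded pose from where the row before left it, along the tool's axes as they then stand; what a row does not reach is not made up. A row lasts 1/8 s, in which the tool goes at most 62.5 mm and 10.7 degrees, less where a joint would pass 70% of its speed; a pose out of reach is approached as far as the arm can. A call with a number of a shift or a turn outside -1 to 1 is refused whole. A call with a gripper value outside its range is refused whole. OPENING is the closure, from 0 (fully open) to 1 (shut), set as the call begins (- or left out, the last holds). The fingers move at their own pace and stop on an object; FORCE is the grip in N (left out, the last holds). Time passes only in rows, so rows that do not move let the fingers close. It gives the time, the measured TCP pose, the force, the opening and the grip force at its end, in the units of the state.
- arm.state(): the state, without advancing time (a new reading comes with each control period).
- arm.snapshot(name): name is "scene" or "side" or "wrist"; returns the picture (400x640x3 uint8, red, green, blue); there is no depth.
- arm.camera_info(name): a dict with "mtx" (3x3 intrinsics, pixels), "view" (4x4, takes a point from world to camera coordinates). Camera axes: x right, y down, z forward; pixel columns grow to the right and rows downward; lengths in mm; the calibration is good to about 2 mm. A picture is of the moment at which its call begins: read the wrist's pose just before it. camera_info takes no time and is no camera call; for the wrist camera it gives the pose at the moment of the call.
- arm.close_job(): hands the job in; it is judged then, once.
The state is a dict: "t": time; "q": joint angles; "dq": joint speeds; "effort": joint torques, N m; "tcp_pos": TCP position; "tool_rot": TCP orientation; "contact_force": force on the tool from outside, world axes, zero at the start; "torque": the same for the moment, N m; "finger_gap": finger opening in mm; "grip_force": force on a finger pad.
Only numpy, scipy, OpenCV 4.12 (cv2) and the standard library are available. Lean on these libraries where they do the work, as an engineer would, in place of code of your own. Each camera call takes 0.05 s, during which the arm holds its last target. There are 200 camera calls.

## Working session

There is one attempt and no reset: what is moved stays moved. The work goes in short steps, Python scripts to look and compute and a shell command to move; the robot and the scene stay as the last step left them, time stands still between calls to the robot, and variables do not carry over. Pictures are saved under pics/ and viewed, at most 10 in all, crops included, and the job is handed in when it is done.

```bash
mkdir -p pics; python3 - <<'E'
from station import arm
import cv2,numpy as np
s=arm.state();print(s['t'],s['tcp_pos'],np.round(s['tool_rot'],3).tolist())
for n in("scene","side"):
    im=arm.snapshot(n);cv2.imwrite(f"pics/{n}0.png",im[:,:,::-1])
    c=arm.camera_info(n);print(n,np.round(c['mtx'],1).tolist(),np.round(c['view'],3).tolist())
E
```

```text
0.0 [ 243.04024958 -520.53220977  198.42899357] [[0.906, 0.423, -0.001], [0.423, -0.906, 0.002], [0.0, -0.002, -1.0]]
scene [[408.0, 0.0, 323.2], [0.0, 408.0, 200.5], [0.0, 0.0, 1.0]] [[-0.788, 0.615, -0.007, 450.039], [0.404, 0.508, -0.761, -103.3], [-0.464, -0.603, -0.649, 1257.39], [0.0, 0.0, 0.0, 1.0]]
side [[362.0, 0.0, 322.3], [0.0, 362.0, 194.1], [0.0, 0.0, 1.0]] [[0.984, -0.177, 0.008, -558.489], [-0.11, -0.645, -0.756, 215.054], [0.139, 0.743, -0.654, 801.83], [0.0, 0.0, 0.0, 1.0]]
```

View pics/scene0.png

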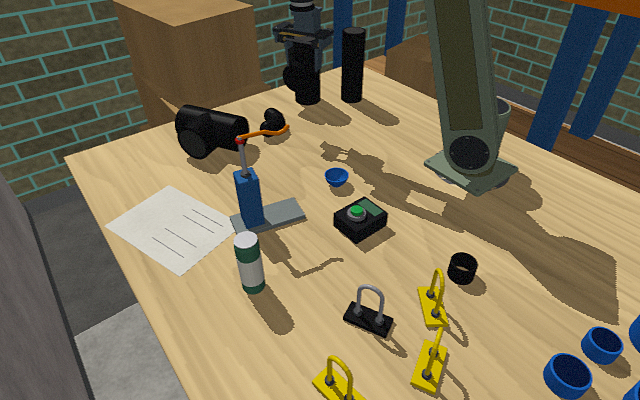

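View pics/side0.png

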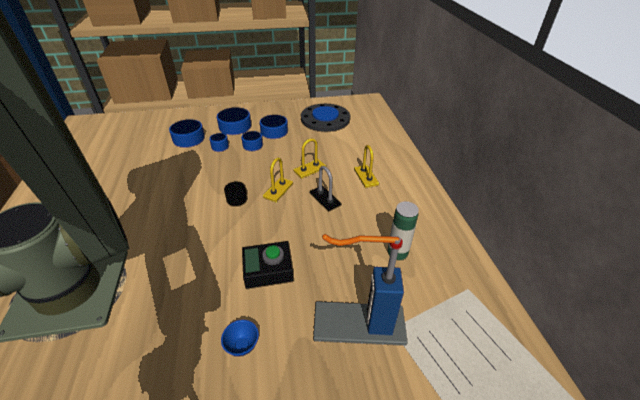

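The scene view shows the steel clamp at about (370,305), the hook from (240,140) to its tip at (288,127), and the button at (357,211). In the side view the clamp is at (325,188), the hook tip at (325,238) and the button at (273,253). Next I'll make enlarged crops and masks.

```bash
cat > h.py <<'E'
import numpy as np,cv2
from station import arm
def cam(n):
    c=arm.camera_info(n);return np.array(c['mtx']),np.array(c['view'])
def ray(c,p):
    K,V=c;R=V[:3,:3];d=R.T@np.linalg.solve(K,[p[0],p[1],1]);return -R.T@V[:3,3],d/np.linalg.norm(d)
def plane(c,p,z):
    o,d=ray(c,p);return o+d*(z-o[2])/d[2]
def tri(c1,p1,c2,p2):
    o,d=ray(c1,p1);q,e=ray(c2,p2);s=np.linalg.lstsq(np.c_[d,-e],q-o,rcond=None)[0]
    a,b=o+s[0]*d,q+s[1]*e;return (a+b)/2,np.linalg.norm(a-b)
def proj(c,P):
    K,V=c;x=V[:3,:3]@P+V[:3,3];u=K@x;return u[:2]/u[2]
E
python3 - <<'E'
from h import *
S,D=cam("scene"),cam("side")
I={n:cv2.imread(f"pics/{n}0.png") for n in("scene","side")}
for n,c in(("scene",S),("side",D)):
    h=cv2.cvtColor(I[n],cv2.COLOR_BGR2HSV)
    for k,lo,hi in(("orange",(5,180,120),(16,255,255)),("green",(55,150,80),(80,255,255)),("red",(0,200,80),(3,255,255))):
        m=cv2.inRange(h,lo,hi);N,L,st,ce=cv2.connectedComponentsWithStats(m)
        for i in range(1,N):
            if st[i,4]>12: print(n,k,st[i],ce[i].round(1))
b=lambda n,x,y,w,h:cv2.resize(I[n][y:y+h,x:x+w],(400,300),interpolation=cv2.INTER_CUBIC)
cv2.imwrite("pics/c0.png",np.vstack([np.hstack([b("scene",330,270,80,60+0),b("side",285,155,80,60)]),np.hstack([b("scene",220,110,80,60),b("side",320,215,80,60)])]))
E
```

```text
scene orange [239 124  50  15 159] [265.4 132.3]
scene green [351 205  12  11 101] [356.4 209.9]
scene red [235 139   9   5  23] [239.3 141.3]
side orange [322 234  77  12 427] [358.9 239.5]
side green [266 246  13  13 131] [272.2 251.7]
side red [391 241  11   7  39] [395.8 244.9]
```

View pics/c0.png

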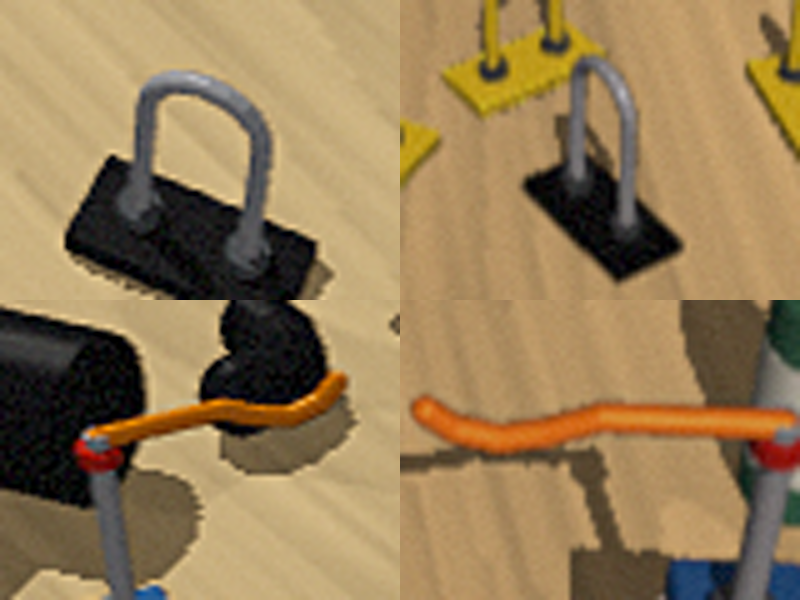

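Crops are at 5x scale. In the scene crop the clamp's legs meet the plate at about (358,310) and (380,319), with the crown at (370,287). In the side crop the legs are at (320.6,191) and (330.6,199). The hook's tip and hollow and the rod top are clear in both views. I'll triangulate these.

```bash
python3 - <<'E'
from h import *
S,D=cam("scene"),cam("side")
P={"legA":((358,309.5),(320.6,191)),"legB":((379.8,318.5),(330.6,199)),"crown":((370.2,286.6),(325.8,168)),
"tip":((287.8,126),(325,236)),"seat":((275,132.3),(340,242)),"rodtop":((239.2,137.5),(397.4,239)),"btn":((356.4,209.9),(272.2,251.7))}
for k,(a,b) in P.items():
    p,e=tri(S,a,D,b);print(k,p.round(1),round(e,1))
for k,z in(("legA",12),("legB",12),("btn",53)):print(k,z,plane(S,P[k][0],z).round(1),plane(D,P[k][1],z).round(1))
# plate silhouettes: dark components
for n,c,(x,y,w,h) in(("scene",S,(340,295,58,45)),("side",D,(305,180,40,34))):
    im=cv2.imread(f"pics/{n}0.png")[y:y+h,x:x+w].max(2);m=cv2.inRange(im,0,45)
    N,L,st,ce=cv2.connectedComponentsWithStats(m);i=1+st[1:,4].argmax()
    q=cv2.findContours((L==i).astype(np.uint8),0,2)[0][0]
    r=cv2.approxPolyDP(cv2.convexHull(q),2,True)[:,0]+[x,y]
    print(n,st[i],[(p.tolist(),plane(c,p,12)[:2].round(0).tolist(),plane(c,p,0)[:2].round(0).tolist()) for p in r])
E
```

```text
legA [612.7 194.2  33.8] 32.3
legB [612.3 213.9   3.9] 37.9
crown [614.2 204.5 112. ] 2.9
tip [ 539.3 -169.8  262.2] 0.0
seat [ 565.4 -179.2  251.8] 6.6
rodtop [ 651.4 -195.7  262.2] 0.0
btn [450.8 -16.8  61.8] 2.2
legA 12 [618.3 179.5  12. ] [603.7 230.4  12. ]
legB 12 [597.6 223.4  12. ] [625.5 191.2  12. ]
btn 53 [445.2 -24.   53. ] [449.7  -8.4  53. ]
scene [  3   6  50  37 830] [([352, 301], [614.0, 156.0], [608.0, 149.0]), ([392, 318], [577.0, 238.0], [570.0, 233.0]), ([385, 337], [619.0, 260.0], [613.0, 256.0]), ([343, 319], [658.0, 178.0], [652.0, 172.0])]
side [  5   6  31  25 313] [([310, 191], [573.0, 236.0], [575.0, 250.0]), ([322, 186], [612.0, 252.0], [614.0, 266.0]), ([340, 204], [647.0, 166.0], [651.0, 179.0]), ([328, 210], [610.0, 148.0], [612.0, 161.0])]
```

Measurements agree with the stated sizes: clamp centre is about (613,205) with its x axis at about 24.5°, crown z is 112, hook direction is about -13°, and rod to tip is 115 mm. I'm going up and over to the clamp.

```bash
python3 -m handwheel '0 0 -0.15 0 0 0;0 0 -0.25 0 0 0;0 0 -0.25 0 0 0;0 0 -0.2 0 0 0;0.11 -0.08 0 0 0 0;0.21 -0.164 0 0 0 0;0.21 -0.164 0 0 0 0;0.21 -0.164 0 0 0 0;0.21 -0.164 0 0 0 0;0.21 -0.164 0 0 0 0;0.21 -0.164 0 0 0 0;0.21 -0.164 0 0 0 0;0.21 -0.164 0 0 0 0;0.21 -0.164 0 0 0 0;0.21 -0.164 0 0 0 0;0.21 -0.164 0 0 0 0;0.21 -0.164 0 0 0 0;0.21 -0.164 0 0 0 0;0.21 -0.164 0 0 0 0;0.21 -0.164 0 0 0 0' 0
python3 -m handwheel '0.21 -0.164 0 0 0 0;0.21 -0.164 0 0 0 0;0.21 -0.164 0 0 0 0;0.21 -0.164 0 0 0 0;0.16 -0.12 0 0 0 0;0.07 -0.05 0.15 0 0 0;0 0 0.25 0 0 0;0 0 0.15 0 0 0;0 0 0 0 0 0'
python3 - <<'E'
from h import *
s=arm.state();print(s['t'],s['tcp_pos'],np.round(s['tool_rot'],3).tolist(),s['q'])
c=cam("wrist");im=arm.snapshot("wrist");cv2.imwrite("pics/w1.png",im[:,:,::-1]);np.savez("w1.npz",K=c[0],V=c[1])
print(proj(c,np.array([613,205,115])),proj(c,np.array([613,205,12])))
E
```

```text
t: 2.6
tcp_pos: [524.1, 33.2, 324.8]
tool_rot: [[0.906, 0.424, -0.004], [0.424, -0.906, 0.0], [-0.003, -0.002, -1.0]]
contact_force: [0.9, -0.4, -0.5]
finger_gap: 91.2
grip_force: 0.0
t: 3.72
tcp_pos: [615.5, 211.4, 240.5]
tool_rot: [[0.906, 0.424, -0.008], [0.424, -0.906, -0.002], [-0.008, -0.001, -1.0]]
contact_force: [0.2, -0.3, 0.3]
finger_gap: 91.5
grip_force: 0.0
3.725 [615.49283691 211.38283565 240.4762471 ] [[0.906, 0.424, -0.008], [0.424, -0.906, -0.002], [-0.008, -0.001, -1.0]] [3.13030800e-01 4.27046660e-01 1.29593444e+00 2.12127348e-04
 1.42659713e+00 1.44628590e+00]
[322.27850053 189.70731165] [321.41221001 167.82124743]
```

View pics/w1.png

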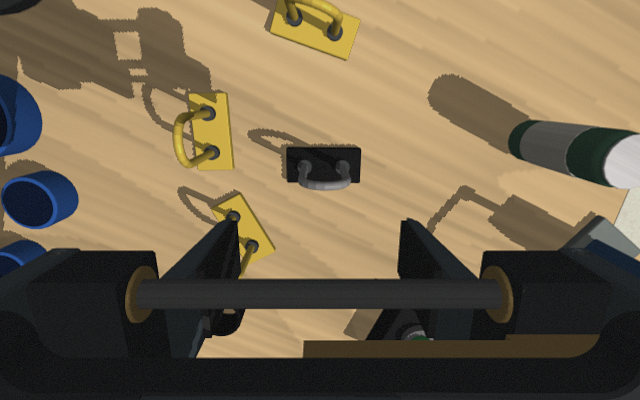

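The wrist view shows the clamp plate from (287,148) to (360,184), parallel to the finger axis. The nearest yellow clamp is about 100 mm off, at (245,235).

```bash
python3 - <<'E'
from h import *
f=np.load("w1.npz");c=(f['K'],f['V']);im=cv2.imread("pics/w1.png")
x,y=275,138;m=cv2.inRange(im[y:200,x:375].max(2),0,48)
N,L,st,ce=cv2.connectedComponentsWithStats(m);i=1+st[1:,4].argmax();print(st[i],ce[i])
q=cv2.findContours((L==i).astype(np.uint8),0,2)[0][0];r=cv2.minAreaRect(q);b=cv2.boxPoints(r)+[x,y]
for p in b: print(p.round(1),plane(c,p,12)[:2].round(1))
print("crown top edge mid",plane(c,(325.5,184.5),110.5).round(1))
h=cv2.cvtColor(im,cv2.COLOR_BGR2HSV)
s=arm.state();R=s['tool_rot'];t=s['tcp_pos']
for n,p in(("plate",plane(c,(r[0][0]+x,r[0][1]+y),12)),("crown",plane(c,(325.5,184.5),110.5))):
    print(n,p.round(1),"tool d",(np.array(R).T@(p-t)).round(1))
E
```

```text
[  12    9   74   36 2082] [47.84341979 24.65177714]
[286.5 181. ] [577.8 238.9]
[287.  146.2] [619.8 256.4]
[360.2 147.3] [657.9 171.8]
[359.7 182.1] [617.1 151.5]
crown top edge mid [618.1 203.8 110.5]
plate [618.4 204.8  12. ] tool d [ -0.5   7.  230.6]
crown [618.1 203.8 110.5] tool d [ -1.6   7.7 132.1]
```

```bash
python3 -m handwheel '-0.01 0.045 0.12 0 0 0;0 0 0.22 0 0 0;0 0 0.22 0 0 0;0 0 0.22 0 0 0;0 0 0.18 0 0 0;0 0 0.1 0 0 0;0 0 0.05 0 0 0;0 0 0 0 0 0' 0
python3 -m handwheel '0 0 0 0 0 0;0 0 0 0 0 0;0 0 0 0 0 0;0 0 0 0 0 0;0 0 0 0 0 0;0 0 0 0 0 0' 1 40
```

```text
t: 4.78
tcp_pos: [620.0, 204.7, 78.3]
tool_rot: [[0.906, 0.423, 0.001], [0.423, -0.906, 0.0], [0.001, 0.0, -1.0]]
contact_force: [-0.7, -0.7, 0.7]
finger_gap: 91.0
grip_force: 0.0
t: 5.52
tcp_pos: [619.5, 205.3, 78.0]
tool_rot: [[0.906, 0.423, -0.0], [0.423, -0.906, 0.001], [0.0, -0.001, -1.0]]
contact_force: [-2.0, 4.6, 2.3]
finger_gap: 52.4
grip_force: 39.8
```

```bash
python3 -m handwheel '0 0 0 0 0 0;0 0 0 0 0 0;0 0 0 0 0 0;0 0 0 0 0 0;-0.01 0 0.015 0 0 0;0 0 0.015 0 0 0;0 0 0 0 0 0' 0.2
python3 -m handwheel '0 0 0 0 0 0;0 0 0 0 0 0;0 0 0 0 0 0;0 0 0 0 0 0;0 0 0 0 0 0;0 0 0 0 0 0' 1 40
python3 - <<'E'
from h import *
for n,(x,y,w,h) in(("scene",(320,220,100,110)),("side",(270,110,100,110))):
    im=arm.snapshot(n)[:,:,::-1];globals()[n]=cv2.resize(im[y:y+h,x:x+w],(400,440),interpolation=cv2.INTER_CUBIC)
cv2.imwrite("pics/g1.png",np.hstack([scene,side]))
E
```

```text
t: 6.4
tcp_pos: [618.1, 203.7, 72.9]
tool_rot: [[0.906, 0.423, -0.001], [0.423, -0.906, -0.0], [-0.001, 0.0, -1.0]]
contact_force: [-0.1, 0.4, -1.3]
finger_gap: 73.2
grip_force: 0.0
t: 7.15
tcp_pos: [618.2, 204.1, 73.2]
tool_rot: [[0.906, 0.423, -0.0], [0.423, -0.906, 0.0], [-0.0, -0.0, -1.0]]
contact_force: [-1.0, 2.2, -0.8]
finger_gap: 53.6
grip_force: 38.9
```

View pics/g1.png

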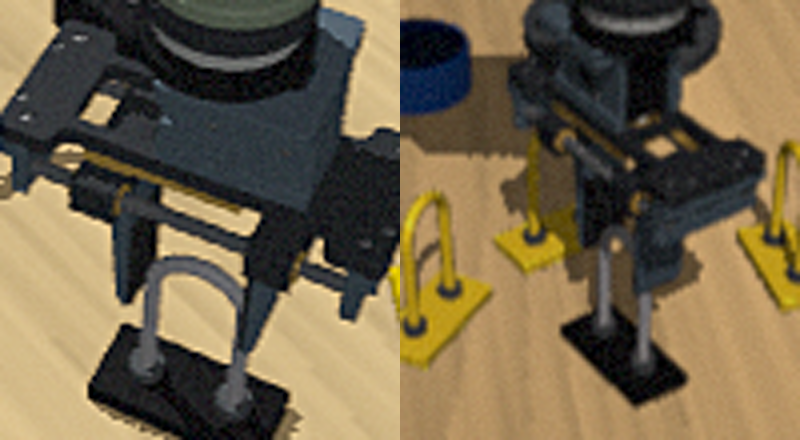

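The grip looks right: the pads sit on both legs below the bend, and the plate is flat on the bench. Next: lift, turn 38° and carry it to the front of the hook.

```bash
python3 -m handwheel '0 0 -0.05 0 0 0;0 0 -0.12 0 0 0;0 0 -0.18 0 0 0.03;0 0 -0.2 0 0 0.07;0 0 -0.2 0 0 0.08;0 0 -0.2 0 0 0.08;0 0 -0.17 0 0 0.08;0 0 -0.1 0 0 0.06;0 0 -0.04 0 0 0.023;0 0 0 0 0 0;0 0 0 0 0 0;0 0 0 0 0 0'
python3 -m handwheel '-0.01 0.07 0 0 0 0;-0.023 0.15 0 0 0 0;-0.032 0.21 0 0 0 0;-0.032 0.21 0 0 0 0;-0.032 0.21 0 0 0 0;-0.032 0.21 0 0 0 0;-0.032 0.21 0 0 0 0;-0.032 0.21 0 0 0 0;-0.032 0.21 0 0 0 0;-0.032 0.21 0 0 0 0;-0.032 0.21 0 0 0 0;-0.032 0.21 0 0 0 0;-0.025 0.16 0 0 0 0;-0.01 0.07 0 0 0 0;0 0 0 0 0 0;0 0 0 0 0 0;0 0 0 0 0 0;0 0 0 0 0 0'
python3 - <<'E'
from h import *
s=arm.state();F=[];T=[]
ims={}
c=cam("wrist")
for n in("scene","side","wrist","scene","side","wrist"):
    im=arm.snapshot(n);ims[n]=im[:,:,::-1];s=arm.state();F.append(s['contact_force']);T.append(s['tcp_pos'])
for n in ims: cv2.imwrite(f"pics/{n}2.png",ims[n])
print(s['t'],np.mean(T,0),np.mean(F,0),np.std(F,0),np.round(s['tool_rot'],3).tolist(),s['finger_gap'])
np.savez("w2.npz",K=c[0],V=c[1])
a=lambda im,x,y:cv2.resize(im[y:y+120,x:x+160],(400,300),interpolation=cv2.INTER_CUBIC)
cv2.imwrite("pics/h2.png",np.vstack([np.hstack([a(ims['scene'],210,60),a(ims['side'],260,150)]),np.hstack([cv2.resize(ims['wrist'],(400,250)),np.zeros((250,400,3),np.uint8)])]))
E
```

```text
t: 8.75
tcp_pos: [618.0, 203.7, 261.3]
tool_rot: [[0.974, -0.225, -0.002], [-0.225, -0.974, -0.001], [-0.001, 0.001, -1.0]]
contact_force: [-0.3, 0.4, -5.9]
finger_gap: 53.5
grip_force: 38.4
t: 11.0
tcp_pos: [475.5, -155.1, 262.2]
tool_rot: [[0.974, -0.225, -0.0], [-0.225, -0.974, 0.0], [-0.0, -0.0, -1.0]]
contact_force: [-0.6, 0.5, -6.0]
finger_gap: 53.6
grip_force: 38.6
11.3 [ 475.40243493 -155.39498796  262.18808871] [-0.33063211  0.07910167 -5.70137806] [0.33002484 0.46132315 0.47616232] [[0.974, -0.226, -0.0], [-0.226, -0.974, -0.0], [-0.0, 0.0, -1.0]] 53.530721766453674
```

View pics/h2.png

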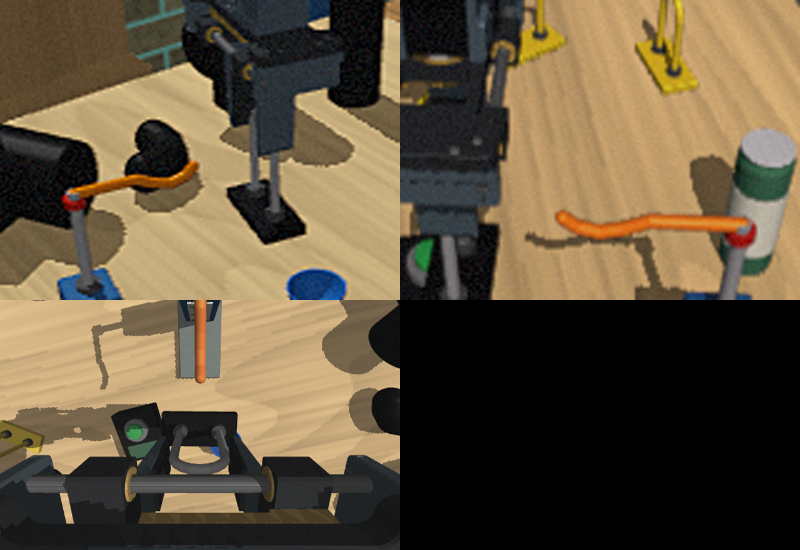

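The wrist view (half scale) shows the hook bar at column about 200, directly ahead of and centred on the U's window, which spans columns 178 to 224. The clamp hangs straight. I'll compute the hook line in tool coordinates.

```bash
python3 - <<'E'
from h import *
f=np.load("w2.npz");c=(f['K'],f['V']);im=cv2.imread("pics/wrist2.png")
m=cv2.inRange(cv2.cvtColor(im,cv2.COLOR_BGR2HSV),(5,170,100),(17,255,255));N,L,st,ce=cv2.connectedComponentsWithStats(m);i=1+st[1:,4].argmax();print(st[i])
s=arm.state();R=np.array(s['tool_rot']);t=np.array([475.4,-155.4,262.2])
for r in range(st[i,1],st[i,1]+st[i,3],12):
    xs=np.where(L[r]==i)[0];p=plane(c,(xs.mean(),r),258);print(r,len(xs),(R.T@(p-t))[:2].round(1))
p=plane(c,(ce[i][0],st[i,1]+st[i,3]-1),262);print("tip end",p.round(1),(R.T@(p-t)).round(1))
# crown of the clamp: gray, in tool frame
for q in ((355,317),(445,317)):pass
S,D=cam("scene"),cam("side")
a,b=[cv2.imread(f"pics/{n}2.png") for n in("scene","side")]
for n,I in(("scene",a),("side",b)):
    mm=cv2.inRange(cv2.cvtColor(I,cv2.COLOR_BGR2HSV),(5,180,120),(16,255,255));N,LL,ss,cc=cv2.connectedComponentsWithStats(mm);j=1+ss[1:,4].argmax();print(n,ss[j])
cv2.imwrite("pics/w2c.png",cv2.resize(im[80:360,220:420],(600,840))[:600])
E
```

```text
[ 312    0   18  133 2078]
0 14 [1.315e+02 1.000e-01]
12 17 [125.9   0.7]
24 17 [120.3   0.8]
36 16 [114.6   1.1]
48 15 [108.7   0.8]
60 16 [102.8   0.6]
72 16 [96.7  0.6]
84 16 [90.5  0.6]
96 16 [84.2  0.6]
108 16 [77.7  0.7]
120 16 [71.1  0.7]
132 6 [64.4  0.7]
tip end [ 538.3 -170.7  262. ] [64.8  0.7  0.2]
scene [239 125  50  14 167]
side [322 234  77  12 421]
```

View pics/w2c.png

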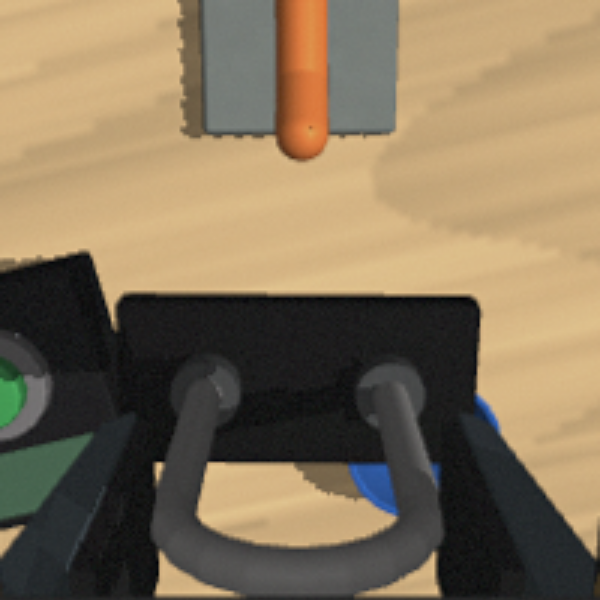

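```bash
python3 - <<'E'
from h import *
f=np.load("w2.npz");c=(f['K'],f['V']);R=np.array(arm.state()['tool_rot']);t=np.array([475.4,-155.4,262.2])
for p,z in(((320,80+546/3),299.7),((320,80+593/3),299.7),((289,80+390/3),262.2-61.5+4),((350,80+395/3),262.2-61.5+4)):print((R.T@(plane(c,p,z)-t)).round(1))
E
```

```text
[  3.8   0.4 -37.5]
[ -5.1   0.4 -37.5]
[ -1.3 -23.6  57.5]
[-2.6 24.5 57.5]
```

Crown sits at tool x of about -0.6 and y of 0.4, with the seat at about 92 ahead. I'll move forward 93 mm, then down to about 10 mm above contact.

```bash
python3 -m handwheel '0.03 0 0 0 0 0;0.07 0 0 0 0 0;0.1 0.005 0 0 0 0;0.1 0 0 0 0 0;0.1 0 0 0 0 0;0.1 0 0 0 0 0;0.07 0 0 0 0 0;0.04 0 0 0 0 0;0.01 0 0 0 0 0;0 0 0.02 0 0 0;0 0 0.04 0 0 0;0 0 0.04 0 0 0;0 0 0.04 0 0 0;0 0 0.03 0 0 0;0 0 0.02 0 0 0;0 0 0 0 0 0;0 0 0 0 0 0'
python3 - <<'E'
from h import *
ims={}
for n in("scene","side"):ims[n]=arm.snapshot(n)[:,:,::-1]
a=lambda im,x,y:cv2.resize(im[y:y+120,x:x+100],(400,480),interpolation=cv2.INTER_CUBIC)
cv2.imwrite("pics/h3.png",np.hstack([a(ims['scene'],220,60),a(ims['side'],300,170)]))
E
```

```text
t: 13.42
tcp_pos: [565.9, -177.4, 234.0]
tool_rot: [[0.974, -0.226, 0.0], [-0.226, -0.974, -0.0], [0.001, 0.0, -1.0]]
contact_force: [-0.1, 0.6, -6.0]
finger_gap: 53.6
grip_force: 38.6
```

View pics/h3.png

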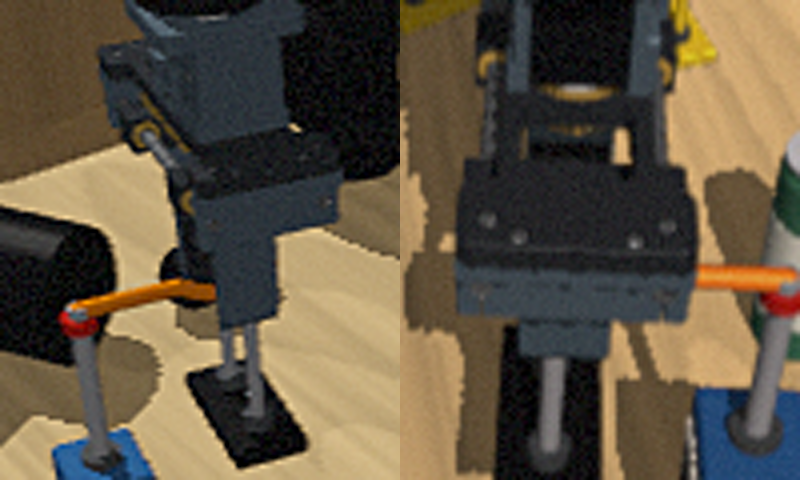

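Hook bar passes between the legs, undisturbed. I'm lowering slowly at about 18 mm/s.

```bash
python3 -m handwheel '0 0 0.01 0 0 0;0 0 0.015 0 0 0;0 0 0.015 0 0 0;0 0 0.012 0 0 0;0 0 0.012 0 0 0;0 0 0.012 0 0 0;0 0 0.012 0 0 0;0 0 0.012 0 0 0;0 0 0.012 0 0 0;0 0 0.012 0 0 0;0 0 0.012 0 0 0;0 0 0.012 0 0 0;0 0 0.012 0 0 0;0 0 0.008 0 0 0;0 0 0 0 0 0;0 0 0 0 0 0'
python3 -m handwheel '0 0 0 0 0 0;0 0 0 0 0 0'
```

```text
t: 15.52
tcp_pos: [565.8, -177.4, 208.7]
tool_rot: [[0.974, -0.226, 0.0], [-0.226, -0.974, -0.0], [0.0, 0.0, -1.0]]
contact_force: [0.2, 0.8, -3.5]
finger_gap: 53.4
grip_force: 38.8
t: 15.78
tcp_pos: [565.7, -177.4, 208.6]
tool_rot: [[0.974, -0.226, 0.0], [-0.226, -0.974, -0.0], [0.0, 0.0, -1.0]]
contact_force: [-0.6, 0.2, -4.1]
finger_gap: 53.6
grip_force: 38.8
```

```bash
python3 -m handwheel '0 0 0.006 0 0 0;0 0 0.012 0 0 0;0 0 0.012 0 0 0;0 0 0.012 0 0 0;0 0 0.012 0 0 0;0 0 0.012 0 0 0;0 0 0.012 0 0 0;0 0 0.012 0 0 0;0 0 0.012 0 0 0;0 0 0.012 0 0 0;0 0 0.012 0 0 0;0 0 0.008 0 0 0;0 0 0.004 0 0 0;0 0 0 0 0 0;0 0 0 0 0 0'
cat > f.py <<'E'
from h import *
F=[];T=[]
for k in range(16):
    arm.snapshot("side");s=arm.state();F.append(s['contact_force']);T.append(s['tcp_pos'])
print(s['t'],np.mean(T,0).round(2),np.mean(F,0).round(2),np.std(F,0).round(2))
E
python3 f.py
```

```text
t: 17.65
tcp_pos: [565.8, -177.4, 188.0]
tool_rot: [[0.974, -0.226, 0.0], [-0.226, -0.974, -0.0], [0.0, 0.0, -1.0]]
contact_force: [-0.1, 0.4, 0.9]
finger_gap: 53.5
grip_force: 39.0
18.45 [ 565.77 -177.38  187.9 ] [-0.07  0.18 -0.77] [0.56 0.57 0.59]
```

```bash
python3 -m handwheel '0 0 0.006 0 0 0;0 0 0.012 0 0 0;0 0 0.01 0 0 0;0 0 0.004 0 0 0;0 0 0 0 0 0;0 0 0 0 0 0;0 0 0 0 0 0' ; sed -i 's/16/40/' f.py; python3 f.py
```

```text
t: 19.32
tcp_pos: [565.8, -177.4, 183.1]
tool_rot: [[0.974, -0.226, 0.0], [-0.226, -0.974, -0.0], [0.0, 0.0, -1.0]]
contact_force: [0.1, -0.5, -0.8]
finger_gap: 53.7
grip_force: 39.1
21.325 [ 565.73 -177.38  183.06] [-0.06  0.03 -0.14] [0.44 0.54 0.54]
```

Near balance (-0.14 N, about 1 mm). I'll trim, then relax the grip in steps and open.

```bash
python3 -m handwheel '0 0 0.003 0 0 0;0 0 0.003 0 0 0;0 0 0 0 0 0;0 0 0 0 0 0' - 15; python3 -m handwheel '0 0 0 0 0 0;0 0 0 0 0 0;0 0 0 0 0 0' - 3
python3 -m handwheel '0 0 0 0 0 0;0 0 0 0 0 0;0 0 0 0 0 0' 0.36 3
python3 -m handwheel '0 0 0 0 0 0;0 0 0 0 0 0;0 0 0 0 0 0;0 0 0 0 0 0' 0.25
```

```text
t: 21.82
tcp_pos: [565.7, -177.4, 182.2]
tool_rot: [[0.974, -0.226, -0.0], [-0.226, -0.974, -0.0], [-0.0, 0.0, -1.0]]
contact_force: [0.1, -0.1, 0.2]
finger_gap: 54.8
grip_force: 14.5
t: 22.2
tcp_pos: [565.7, -177.3, 182.1]
tool_rot: [[0.974, -0.226, -0.0], [-0.226, -0.974, -0.0], [-0.0, 0.0, -1.0]]
contact_force: [0.0, 0.9, 1.0]
finger_gap: 55.6
grip_force: 2.9
t: 22.58
tcp_pos: [565.8, -177.3, 182.2]
tool_rot: [[0.974, -0.226, 0.0], [-0.226, -0.974, -0.0], [0.0, 0.0, -1.0]]
contact_force: [0.6, -0.9, -0.3]
finger_gap: 58.2
grip_force: 0.0
t: 23.08
tcp_pos: [565.7, -177.4, 182.2]
tool_rot: [[0.974, -0.226, 0.0], [-0.226, -0.974, -0.0], [0.0, 0.0, -1.0]]
contact_force: [0.5, 0.3, 0.5]
finger_gap: 68.5
grip_force: 0.0
```

```bash
python3 - <<'E'
from h import *
tops=[]
for k in range(12):
    im=arm.snapshot("scene")[:,:,::-1]
    m=cv2.inRange(cv2.cvtColor(im,cv2.COLOR_BGR2HSV),(0,200,80),(3,255,255));m[:100]=0;m[200:]=0;m[:,:200]=0;m[:,280:]=0
    y,x=np.nonzero(m);tops.append(round(y.mean(),2))
print(tops,arm.state()['t'],arm.state()['finger_gap'])
s=arm.snapshot("side")[:,:,::-1]
a=lambda im,x,y:cv2.resize(im[y:y+120,x:x+100],(400,480),interpolation=cv2.INTER_CUBIC)
cv2.imwrite("pics/h4.png",np.hstack([a(im,220,80),a(s,300,190)]))
E
```

```text
[np.float64(156.37), np.float64(156.55), np.float64(156.26), np.float64(156.47), np.float64(156.35), np.float64(156.45), np.float64(156.5), np.float64(156.39), np.float64(156.4), np.float64(156.44), np.float64(156.53), np.float64(156.37)] 23.675 68.38744645830978
```

View pics/h4.png

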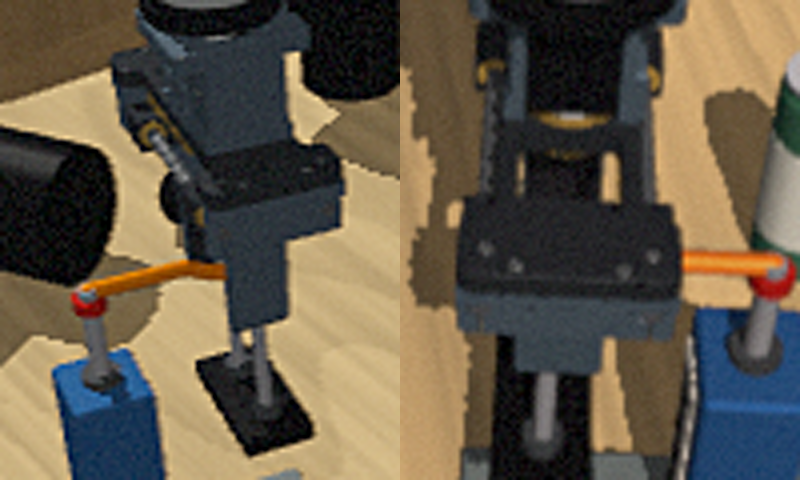

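The clamp hangs free and still: the red marker is steady within 0.15 px. I'll open, rise clear and move over the button while closing the fingers.

```bash
python3 -m handwheel '0 0 0 0 0 0;0 0 0 0 0 0;0 0 0 0 0 0;0 0 -0.03 0 0 0;0 0 -0.06 0 0 0;0 0 -0.1 0 0 0;0 0 -0.13 0 0 0;0 0 -0.13 0 0 0;0 0 -0.13 0 0 0;0 0 -0.08 0 0 0;0 0 -0.03 0 0 0' 0
python3 -m handwheel '-0.03 -0.03 0 0 0 0;-0.1 -0.08 0 0 0 0;-0.15 -0.13 0 0 0 0;-0.15 -0.13 0 0 0 0;-0.15 -0.13 0 0 0 0;-0.15 -0.13 0 0 0 0;-0.13 -0.13 0 0 0 0;-0.09 -0.08 0 0 0 0;-0.04 -0.03 0.1 0 0 0;0 0 0.2 0 0 0;0 0 0.2 0 0 0;0 0 0.2 0 0 0;0 0 0.15 0 0 0;0 0 0.05 0 0 0;0 0 0 0 0 0;0 0 0 0 0 0' 1 20
python3 - <<'E'
from h import *
S,D=cam("scene"),cam("side")
def g(im,lo=60):
    m=cv2.inRange(cv2.cvtColor(im,cv2.COLOR_BGR2HSV),(55,150,lo),(80,255,255));N,L,st,ce=cv2.connectedComponentsWithStats(m);i=1+st[1:,4].argmax();return st[i],ce[i]
f=np.load("w2.npz");c=(f['K'],f['V'])
st,p=g(cv2.imread("pics/wrist2.png"));print(st,plane(c,p,62).round(1),tri(c,p,S,(356.4,209.9)),tri(c,p,D,(272.2,251.7)))
c=cam("wrist");s=arm.state();im=arm.snapshot("wrist")[:,:,::-1];cv2.imwrite("pics/w5.png",im)
st,q=g(im);print(st,plane(c,q,62).round(1),s['tcp_pos'])
ys=[]
for k in range(10):
    im=arm.snapshot("scene")[:,:,::-1];m=cv2.inRange(cv2.cvtColor(im,cv2.COLOR_BGR2HSV),(0,200,80),(3,255,255));m[:100]=0;m[200:]=0;m[:,:200]=0;m[:,280:]=0
    ys.append(np.nonzero(m)[0].mean().round(2))
print(ys,arm.state()['t'])
a=lambda im,x,y:cv2.resize(im[y:y+150,x:x+200],(400,300),interpolation=cv2.INTER_CUBIC)
cv2.imwrite("pics/h5.png",np.vstack([a(im,220,100),cv2.resize(cv2.imread("pics/w5.png"),(400,250))]))
E
```

```text
t: 25.1
tcp_pos: [566.0, -177.5, 286.8]
tool_rot: [[0.974, -0.226, 0.002], [-0.226, -0.974, -0.001], [0.002, 0.0, -1.0]]
contact_force: [0.0, 0.4, -0.9]
finger_gap: 91.2
grip_force: 0.0
t: 27.1
tcp_pos: [451.2, -16.7, 151.6]
tool_rot: [[0.974, -0.226, 0.002], [-0.226, -0.974, -0.0], [0.002, -0.0, -1.0]]
contact_force: [-0.3, -0.4, -0.1]
finger_gap: 0.7
grip_force: 0.0
[213 222   6   1   6] [439.9 -13.4  62. ] (array([445.67115302, -16.40583553,  62.30895349]), np.float64(11.59902820174621)) (array([446.61657105, -20.08998712,  71.01457472]), np.float64(8.932521021490334))
[316 210   6   1   6] [439.4 -14.   62. ] [451.21366491 -16.71067369 151.59264699]
[np.float64(156.37), np.float64(156.33), np.float64(156.48), np.float64(156.41), np.float64(156.36), np.float64(156.33), np.float64(156.59), np.float64(156.35), np.float64(156.48), np.float64(156.25)] 27.65
```

View pics/h5.png

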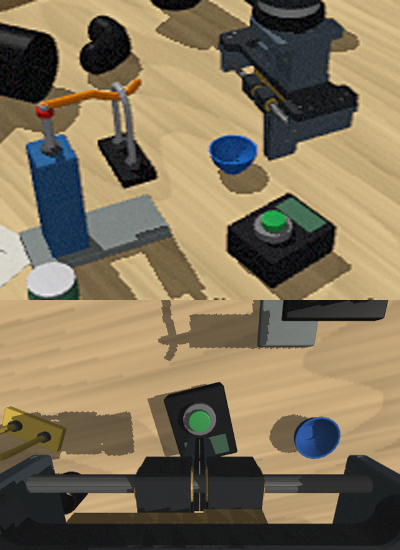

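The clamp hangs on the hook by its bend, still. In the wrist view the button is at about (320,194) full-scale, just ahead of the fingertips. I'll redo the button mask with a looser threshold.

```bash
python3 - <<'E'
from h import *
S,D=cam("scene"),cam("side")
def g(im,x,y,w,h):
    v=cv2.cvtColor(im,cv2.COLOR_BGR2HSV)[y:y+h,x:x+w];m=cv2.inRange(v,(50,130,110),(85,255,255));N,L,st,ce=cv2.connectedComponentsWithStats(m);i=1+st[1:,4].argmax();return st[i]+[x,y,0,0,0],ce[i]+[x,y]
f=np.load("w2.npz");c=(f['K'],f['V'])
st,p=g(cv2.imread("pics/wrist2.png"),180,170,80,80);print(st,p,plane(c,p,60).round(1))
for C,q in((S,(356.6,210.1)),(D,(272.4,251.9))):print(tri(c,p,C,q))
c=cam("wrist");st,q=g(cv2.imread("pics/w5.png"),270,150,100,80);print(st,q,plane(c,(q[0],st[1]+st[2]/2),60).round(1))
im=arm.snapshot("scene")[:,:,::-1];print(g(im,330,190,60,40),proj(S,np.array([451,-17,60])))
E
```

```text
[202 206  26  17 331] [215.44712991 213.6163142 ] [450.1 -16.   60. ]
(array([450.87958938, -16.67325835,  60.9628907 ]), np.float64(1.041904531588206))
(array([450.39755048, -16.54756345,  61.53842738]), np.float64(0.3082787601675073))
[302 178  35  33 902] [318.99778271 193.96119734] [451.2 -17.4  60. ]
(array([351, 205,  12,   8,  77]), array([356.2987013 , 208.79220779])) [356.64591858 210.24510179]
```

The button is at (451,-17,61), directly below the tool. I'll descend, then press slowly.

```bash
python3 -m handwheel '0 0 0.08 0 0 0;0 0 0.12 0 0 0;0 0 0.12 0 0 0;0 0 0.1 0 0 0;0 0 0.04 0 0 0;0 0 0.02 0 0 0;0 0 0 0 0 0'
python3 -m handwheel '0 0 0.01 0 0 0;0 0 0.01 0 0 0;0 0 0.01 0 0 0;0 0 0.01 0 0 0;0 0 0.01 0 0 0;0 0 0 0 0 0;0 0 0 0 0 0'
```

```text
t: 28.58
tcp_pos: [450.7, -16.7, 78.7]
tool_rot: [[0.974, -0.226, 0.0], [-0.226, -0.974, -0.0], [0.0, 0.0, -1.0]]
contact_force: [-0.2, 0.2, 0.6]
finger_gap: 0.4
grip_force: 0.0
t: 29.45
tcp_pos: [450.5, -16.7, 71.1]
tool_rot: [[0.974, -0.226, 0.0], [-0.226, -0.974, -0.0], [0.0, 0.0, -1.0]]
contact_force: [1.0, -0.5, 0.1]
finger_gap: 0.4
grip_force: 0.0
```

```bash
for k in 1; do :; done; python3 -m handwheel '0 0 0.01 0 0 0;0 0 0.01 0 0 0;0 0 0 0 0 0;0 0 0 0 0 0'; python3 -m handwheel '0 0 0.01 0 0 0;0 0 0.01 0 0 0;0 0 0 0 0 0;0 0 0 0 0 0'
```

```text
t: 29.95
tcp_pos: [450.5, -16.7, 68.1]
tool_rot: [[0.974, -0.226, 0.0], [-0.226, -0.974, -0.0], [0.0, 0.0, -1.0]]
contact_force: [-0.0, 0.1, 0.1]
finger_gap: 0.4
grip_force: 0.0
t: 30.45
tcp_pos: [450.5, -16.7, 65.1]
tool_rot: [[0.974, -0.226, -0.0], [-0.226, -0.974, -0.0], [-0.0, 0.0, -1.0]]
contact_force: [-0.0, 0.6, -0.2]
finger_gap: 0.6
grip_force: 0.0
```

```bash
python3 -m handwheel '0 0 0.01 0 0 0;0 0 0.01 0 0 0;0 0 0 0 0 0;0 0 0 0 0 0'; python3 -m handwheel '0 0 0.01 0 0 0;0 0 0.01 0 0 0;0 0 0 0 0 0;0 0 0 0 0 0'
python3 - <<'E'
from h import *
ims={n:arm.snapshot(n)[:,:,::-1] for n in("scene","side")}
a=lambda im,x,y:cv2.resize(im[y:y+80,x:x+80],(400,400),interpolation=cv2.INTER_CUBIC)
cv2.imwrite("pics/h6.png",np.hstack([a(ims['scene'],320,165),a(ims['side'],230,205)]))
E
```

```text
t: 30.95
tcp_pos: [450.6, -16.7, 62.1]
tool_rot: [[0.974, -0.226, 0.0], [-0.226, -0.974, -0.0], [0.0, 0.0, -1.0]]
contact_force: [0.2, 0.9, -0.2]
finger_gap: 0.5
grip_force: 0.0
t: 31.45
tcp_pos: [450.5, -16.7, 59.1]
tool_rot: [[0.974, -0.226, 0.0], [-0.226, -0.974, -0.0], [0.0, 0.0, -1.0]]
contact_force: [-0.2, -0.4, -0.3]
finger_gap: 0.4
grip_force: 0.0
```

View pics/h6.png

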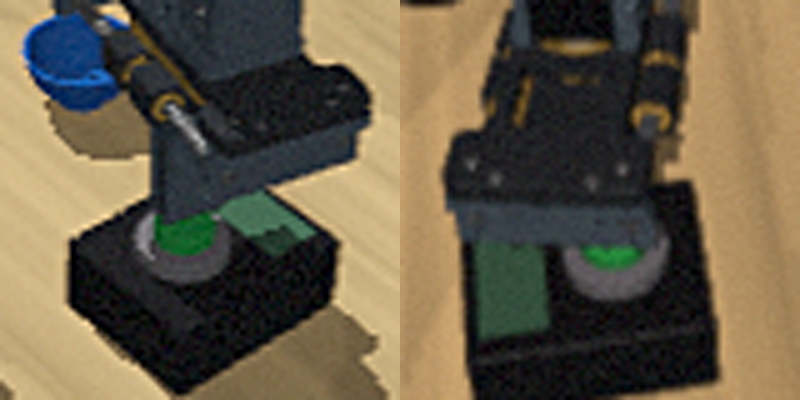

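Green is still visible under the closed fingers and there is no contact force. I'll check where the fingertips really are by projection.

```bash
python3 - <<'E'
from h import *
S,D=cam("scene"),cam("side");s=arm.state();t=s['tcp_pos'];R=np.array(s['tool_rot']);print(s['t'],t)
c=cam("wrist")
for d in(-10,0,11,20):print(d,proj(c,t+R@[0,0,d]),"scene crop",(proj(S,t+R@[0,0,d])-[320,165])*5, "x+-16",(proj(S,t+R@[16,0,d])-[320,165])*5,(proj(S,t+R@[-16,0,d])-[320,165])*5)
y=np.array([-.423,.906,0])
for d in(-35,35):print(((proj(S,np.array([618,204.,62])+d*y)-[320,220])*4).round())
im=arm.snapshot("wrist")[:,:,::-1];v=cv2.cvtColor(im,cv2.COLOR_BGR2HSV);m=cv2.inRange(v,(50,130,60),(85,255,255));N,L,st,ce=cv2.connectedComponentsWithStats(m);print(st[st[:,4]>30])
cv2.imwrite("pics/w7.png",cv2.resize(im[130:290,240:400],(480,480)))
E
```

```text
31.55 [450.53350786 -16.73805849  59.16304118]
-10 [318.60252532 245.32117054] scene crop [185.13413713 212.36518891] x+-16 [156.62469231 221.54979736] [213.36030447 203.27184118]
0 [318.58736701 238.36468539] scene crop [184.20103095 227.36013205] x+-16 [155.86924193 236.56077144] [212.25309014 218.25033385]
11 [318.57227731 231.43968277] scene crop [183.18823397 243.6357001 ] x+-16 [155.04932782 252.85265472] [211.05123627 234.50911833]
20 [318.56100476 226.26646287] scene crop [182.36999471 256.78474099] x+-16 [154.38696023 266.0140521 ] [210.0801976  247.64541467]
[126. 305.]
[257. 359.]
[[     0      0    640    400 255560]
 [   293    209     52     33    411]]
```

View pics/w7.png

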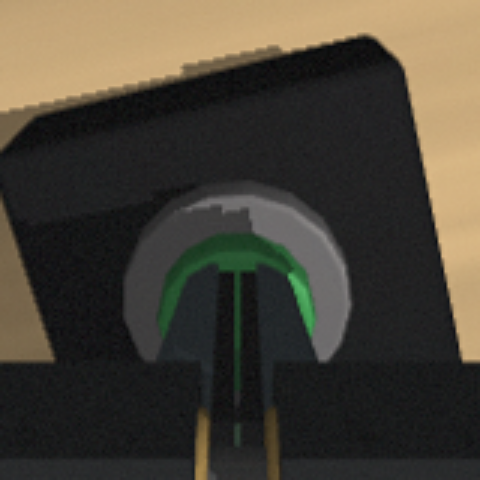

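I've now viewed 12 pictures, which is over the limit of 10. From here on I'll work only with numbers. To test whether the fingertips show fully in free air, I'll compare their profiles in w5 and now.

```bash
python3 - <<'E'
from h import *
s=arm.state();t=s['tcp_pos'];R=np.array(s['tool_rot']);c=cam("wrist")
for d in(-8,0,5,11):print(d,proj(c,t+R@[16,0,d]).round(1),proj(c,t+R@[-16,0,d]).round(1))
n=arm.snapshot("wrist")[:,:,::-1]
for im in(cv2.imread("pics/w5.png"),n):
    print("--")
    for x in(313,317,322,326):print(x,[(r,*im[r,x].tolist()) for r in range(196,236,3)])
E
```

```text
-8 [318.6 218.6] [318.6 268. ]
0 [318.6 214. ] [318.6 261.7]
5 [318.6 211.2] [318.6 258. ]
11 [318.6 208.1] [318.6 253.8]
--
313 [(196, 75, 139, 59), (199, 74, 139, 61), (202, 76, 139, 61), (205, 75, 140, 61), (208, 72, 135, 57), (211, 103, 103, 105), (214, 105, 104, 108), (217, 29, 27, 29), (220, 30, 27, 30), (223, 24, 25, 25), (226, 20, 21, 19), (229, 21, 19, 20), (232, 26, 27, 25), (235, 19, 19, 21)]
317 [(196, 79, 141, 62), (199, 77, 140, 62), (202, 75, 139, 61), (205, 74, 138, 60), (208, 77, 140, 62), (211, 97, 111, 98), (214, 108, 107, 109), (217, 30, 26, 29), (220, 25, 25, 25), (223, 20, 18, 22), (226, 21, 20, 22), (229, 11, 11, 13), (232, 18, 14, 17), (235, 19, 17, 15)]
322 [(196, 78, 142, 63), (199, 79, 143, 64), (202, 76, 140, 62), (205, 78, 142, 62), (208, 79, 141, 63), (211, 100, 115, 99), (214, 105, 103, 107), (217, 27, 30, 27), (220, 17, 20, 17), (223, 18, 19, 19), (226, 18, 21, 16), (229, 22, 15, 21), (232, 19, 22, 23), (235, 13, 21, 16)]
326 [(196, 79, 145, 64), (199, 75, 141, 59), (202, 79, 142, 62), (205, 76, 140, 61), (208, 75, 140, 58), (211, 104, 101, 105), (214,
[... 559 characters left out ...]
9, 85, 40), (217, 50, 84, 39), (220, 32, 50, 28), (223, 19, 14, 18), (226, 13, 9, 16), (229, 21, 18, 19), (232, 19, 14, 21), (235, 18, 13, 17)]
322 [(196, 112, 111, 115), (199, 78, 78, 79), (202, 59, 60, 60), (205, 64, 63, 64), (208, 39, 60, 32), (211, 35, 62, 28), (214, 50, 85, 42), (217, 48, 83, 37), (220, 31, 50, 27), (223, 19, 17, 20), (226, 20, 21, 18), (229, 25, 27, 24), (232, 22, 21, 20), (235, 22, 17, 18)]
326 [(196, 113, 113, 115), (199, 111, 108, 110), (202, 109, 109, 111), (205, 109, 108, 110), (208, 77, 91, 74), (211, 38, 61, 29), (214, 42, 73, 35), (217, 46, 69, 36), (220, 40, 39, 33), (223, 42, 40, 34), (226, 36, 33, 30), (229, 38, 35, 34), (232, 36, 35, 32), (235, 36, 32, 33)]
```

```bash
cat > b.py <<'E'
from h import *
F=[]
for k in range(3):
    im=arm.snapshot("scene")[:,:,::-1];F.append(arm.state()['contact_force'][2])
r=lambda im:[im[y,355:359].mean(0).round().astype(int).tolist() for y in range(202,224,1)]
print(arm.state()['t'],arm.state()['tcp_pos'].round(1),np.mean(F).round(2));return_=r
for y,(a,b) in enumerate(zip(r(cv2.imread("pics/scene2.png")),r(im))):print(202+y,a,b)
E
python3 b.py; python3 -m handwheel '0 0 0.01 0 0 0;0 0 0 0 0 0;0 0 0 0 0 0' | grep -E 'pos|force'
```

```text
31.8 [450.6 -16.7  59.2] 0.3
202 [27, 25, 22] [60, 51, 44]
203 [48, 52, 42] [58, 52, 46]
204 [28, 25, 29] [60, 54, 46]
205 [62, 129, 32] [62, 55, 44]
206 [79, 165, 38] [58, 50, 44]
207 [70, 157, 31] [64, 54, 52]
208 [72, 156, 32] [45, 53, 34]
209 [73, 158, 34] [36, 89, 17]
210 [76, 162, 32] [41, 92, 14]
211 [60, 129, 31] [40, 90, 16]
212 [37, 86, 15] [39, 92, 16]
213 [41, 92, 16] [48, 103, 27]
214 [38, 89, 17] [41, 94, 19]
215 [33, 91, 10] [40, 99, 19]
216 [64, 63, 65] [68, 66, 68]
217 [62, 57, 61] [67, 64, 67]
218 [72, 70, 72] [72, 71, 71]
219 [69, 68, 67] [72, 69, 72]
220 [69, 67, 68] [72, 72, 71]
221 [54, 52, 50] [53, 50, 52]
222 [11, 8, 8] [14, 12, 15]
223 [23, 21, 18] [14, 14, 15]
tcp_pos: [450.5, -16.7, 57.6]
contact_force: [0.0, 0.2, 0.4]
grip_force: 0.0
```

```bash
python3 b.py | sed -n '1p;4,12p'; python3 -m handwheel '0 0 0.01 0 0 0;0 0 0 0 0 0;0 0 0 0 0 0' | grep -E 'pos|contact'; python3 -m handwheel '0 0 0.01 0 0 0;0 0 0 0 0 0;0 0 0 0 0 0' | grep -E 'pos|contact'; python3 b.py | sed -n '1p;4,16p'
python3 - <<'E'
from h import *
n=arm.snapshot("wrist")[:,:,::-1]
print([(r,*n[r,316:319].mean(0).astype(int)) for r in range(190,236,3)])
E
```

```text
32.325 [450.5 -16.7  57.7] 0.28
204 [28, 25, 29] [58, 50, 45]
205 [62, 129, 32] [59, 53, 44]
206 [79, 165, 38] [58, 51, 43]
207 [70, 157, 31] [63, 56, 49]
208 [72, 156, 32] [57, 47, 42]
209 [73, 158, 34] [40, 74, 25]
210 [76, 162, 32] [42, 94, 23]
211 [60, 129, 31] [41, 92, 16]
212 [37, 86, 15] [44, 94, 23]
tcp_pos: [450.5, -16.7, 56.1]
contact_force: [-0.2, -0.5, 0.6]
tcp_pos: [450.5, -16.7, 54.6]
contact_force: [0.4, 0.0, 0.1]
33.225 [450.6 -16.8  54.7] -0.24
204 [28, 25, 29] [60, 54, 46]
205 [62, 129, 32] [63, 53, 47]
206 [79, 165, 38] [61, 53, 46]
207 [70, 157, 31] [58, 54, 46]
208 [72, 156, 32] [57, 49, 43]
209 [73, 158, 34] [56, 50, 41]
210 [76, 162, 32] [38, 78, 17]
211 [60, 129, 31] [38, 94, 16]
212 [37, 86, 15] [43, 94, 25]
213 [41, 92, 16] [47, 102, 25]
214 [38, 89, 17] [42, 94, 18]
215 [33, 91, 10] [36, 96, 12]
216 [64, 63, 65] [68, 66, 68]
[(190, np.int64(31), np.int64(30), np.int64(32)), (193, np.int64(49), np.int64(49), np.int64(48)), (196, np.int64(58), np.int64(57), np.int64(58)), (199, np.int64(91), np.int64(91), np.int64(93)), (202, np.int64(68), np.int64(69), np.int64(69)), (205, np.int64(62), np.int64(62), np.int64(62)), (208, np.int64(62), np.int64(62), np.int64(63)), (211, np.int64(32), np.int64(59), np.int64(25)), (214, np.int64(35), np.int64(62), np.int64(28)), (217, np.int64(50), np.int64(85), np.int64(40)), (220, np.int64(34), np.int64(58), np.int64(28)), (223, np.int64(29), np.int64(36), np.int64(24)), (226, np.int64(24), np.int64(31), np.int64(21)), (229, np.int64(22), np.int64(32), np.int64(20)), (232, np.int64(25), np.int64(33), np.int64(23)), (235, np.int64(28), np.int64(34), np.int64(24))]
```

Visually the finger edge is still descending toward the button top, so it has not yet made contact. I'll continue in small steps, watching the force.

```bash
python3 -m handwheel '0 0 0.01 0 0 0;0 0 0 0 0 0;0 0 0 0 0 0' | grep -E 'pos|contact'; python3 -m handwheel '0 0 0.01 0 0 0;0 0 0 0 0 0;0 0 0 0 0 0' | grep -E 'pos|contact';  python3 b.py | sed -n '1p;7,16p'
```

```text
tcp_pos: [450.5, -16.7, 53.1]
contact_force: [0.6, -0.1, -1.0]
tcp_pos: [450.7, -16.7, 51.8]
contact_force: [0.3, 0.4, 2.1]
34.175 [450.7 -16.8  51.7] 2.25
207 [70, 157, 31] [63, 55, 48]
208 [72, 156, 32] [60, 51, 45]
209 [73, 158, 34] [60, 51, 45]
210 [76, 162, 32] [51, 51, 37]
211 [60, 129, 31] [38, 83, 23]
212 [37, 86, 15] [43, 93, 16]
213 [41, 92, 16] [47, 102, 25]
214 [38, 89, 17] [41, 96, 16]
215 [33, 91, 10] [36, 97, 12]
216 [64, 63, 65] [67, 64, 68]
```

Contact at TCP about 52.5. I'll press on.

```bash
python3 -m handwheel '0 0 0.01 0 0 0;0 0 0.01 0 0 0;0 0 0 0 0 0;0 0 0 0 0 0' | grep -E 'pos|contact'; python3 -m handwheel '0 0 0.007 0 0 0;0 0 0 0 0 0;0 0 0 0 0 0' | grep -E 'pos|contact'
```

```text
tcp_pos: [450.7, -16.8, 48.7]
contact_force: [-0.1, -0.5, 2.8]
tcp_pos: [450.7, -16.8, 47.7]
contact_force: [0.2, 0.4, 3.8]
```

```bash
python3 -m handwheel '0 0 0.007 0 0 0;0 0 0 0 0 0;0 0 0 0 0 0' | grep -E 'pos|contact'; python3 -m handwheel '0 0 0.006 0 0 0;0 0 0 0 0 0;0 0 0 0 0 0' | grep -E 'pos|contact'
```

```text
tcp_pos: [450.7, -16.7, 46.6]
contact_force: [1.1, 0.6, 4.1]
tcp_pos: [450.7, -16.7, 46.5]
contact_force: [-0.9, 0.6, 12.3]
```

The button bottomed out: travel stopped at 46.5 and force rose to 12 N. I'll raise clear and verify.

```bash
python3 -m handwheel '0 0 -0.02 0 0 0;0 0 -0.04 0 0 0;0 0 -0.1 0 0 0;0 0 -0.15 0 0 0;0 0 -0.15 0 0 0;0 0 -0.15 0 0 0;0 0 -0.1 0 0 0;0 0 -0.05 0 0 0;0 0 0 0 0 0;0 0 0 0 0 0;0 0 0 0 0 0;0 0 0 0 0 0'
python3 - <<'E'
from h import *
ys=[]
for k in range(10):
    im=arm.snapshot("scene")[:,:,::-1];v=cv2.cvtColor(im,cv2.COLOR_BGR2HSV);m=cv2.inRange(v,(0,200,80),(3,255,255));m[:100]=0;m[200:]=0;m[:,:200]=0;m[:,280:]=0
    ys.append(np.nonzero(m)[0].mean().round(2))
print(ys,arm.state()['t'])
for f in("scene0",None):
    i=cv2.imread(f"pics/{f}.png") if f else im
    m=cv2.inRange(cv2.cvtColor(i,cv2.COLOR_BGR2HSV),(55,150,60),(80,255,255));m[:195]=0;m[225:]=0;m[:,:340]=0;m[:,370:]=0
    print(cv2.boundingRect(m),cv2.countNonZero(m))
# bystanders: change vs. first picture near cap, stub, can
o=cv2.imread("pics/scene0.png")
for n,(x,y,w,h) in dict(cap=(322,163,30,26),stub=(445,248,36,40),can=(230,228,40,70),console=(330,192,60,55)).items():
    print(n,cv2.absdiff(o,im)[y:y+h,x:x+w].mean().round(1))
E
```

```text
t: 37.3
tcp_pos: [450.3, -16.7, 159.3]
tool_rot: [[0.974, -0.226, -0.001], [-0.226, -0.974, -0.0], [-0.001, 0.0, -1.0]]
contact_force: [-0.9, 0.0, 0.1]
finger_gap: 0.1
grip_force: 0.0
[np.float64(156.28), np.float64(156.33), np.float64(156.35), np.float64(156.58), np.float64(156.45), np.float64(156.6), np.float64(156.5), np.float64(156.4), np.float64(156.52), np.float64(156.22)] 37.8
(351, 205, 12, 11) 108
(351, 205, 12, 11) 108
cap 6.0
stub 5.9
can 3.6
console 8.7
```

```bash
python3 -c "
from station import arm
print(arm.close_job())"
```

```text
the job is handed in; nothing more can be done
None
```

The clamp was left hanging still on the hook, and the button was pressed to its stop (12 N) and came back up; I handed the job in at about 38 s, but I viewed 12 pictures, over the limit of 10.

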